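Dock the board tray and thread its retaining rod

ROBOT

A 7-joint arm with a two-finger parallel gripper is mounted at the origin on the work surface. World frame = base frame: x ahead of the robot, y to its left, z up, the work surface at z = 0. Lengths are in m, angles in rad, forces in N, time in s.
With the tool pointing down it reaches from about 0.4 to 0.875 m from the base axis. Payload 19.3 kg.
Tool frame: the origin (TCP) lies where the fingers leave the gripper's body, on its centre line; the fingertips stand 73 mm ahead of it and the grasp point (between the pads) lies 54 mm ahead of it (r.tcp_to_grasp is the distance from the TCP to the grasp point, in m); z points along the fingers, y is the direction in which the jaws open and shut (so a half turn about z gives the same grasp; the last joint's range is limited). The gripper opens to 85 mm and grips with 20 to 120 N. Pads are 22 mm wide; open, the fingers measure 114 mm over their backs; the gripper's body (76 mm by 85 mm) begins 54 mm behind the grasp point. The pads swing forward as they close: fully open they stand 13 mm farther back than shut.
Start: joints at [1.084, 0.521, -0.036, 1.599, 0.021, 1.021, -0.113], TCP at [0.253, -0.571, 0.304] pointing down, gripper open.
Joint ranges: [-2.91, 2.91], [-0.3, 2.13], [-1.5, 1.42], [0.17, 2.43], [-1.26, 4.41], [0.16, 1.93], [-2.52, 2.52]. Speed limits (rad/s): [1.89, 1.89, 2.39, 2.39, 3.01, 3.01, 3.01].

INTERFACE

Orientations are given as a rotation vector (axis times angle).
In Python, from rig import readout, get_image, ticket, models, r gives the robot as it stands.
- The arm moves only by the tool step_arm, never from a script. Its argument "targets" is a list that holds one entry, the list of rows, each a list of 7 numbers: the shift along the world's x, y, z as a fraction of full scale, then the turn, a rotation vector about the world's x, y, z as a fraction of full scale, then the gripper's target within -1 to 1 (fully open at 1, half-way at 0, shut at -1). A call has 1 to 12 rows; each row shifts and turns the commanded pose from where the row before left it; what a row does not reach is not made up. Full scale, the value 1, is 6 cm for a shift and 0.12 rad for a turn. A row lasts 1/8 s, in which the tool goes at most 62.5 mm and 10.7 degrees, less where a joint would pass 70% of its speed; a pose out of reach is approached as far as the arm can. A call with a number of a shift or a turn outside -1 to 1 is refused whole. A call with a gripper value outside its range is refused whole. The fingers move at their own pace and stop on an object; "newtons" is the grip in N (left out, the last holds). Time passes only in rows, so rows that do not move let the fingers close. It gives the time, the measured TCP pose, the force and the opening at its end, in the units of the state.
- readout.state(): the state, without advancing time (a new reading comes with each control period).
- get_image(name): name is "scene" or "top"; returns a dict with "image" (420x560x3 uint8, red, green, blue), "z_map" (420x560 float32, m along the optical axis (not along the pixel's ray), 0 where there is no reading), "K" (3x3 intrinsics, pixels), "T" (4x4, takes a point from camera to world coordinates). Camera axes: x right, y down, z forward; pixel columns grow to the right and rows downward; lengths in m; the calibration is good to about 2 mm. A picture is of the moment at which its call begins.
- ticket.sign_off(): hands the job in, once; it reports no verdict.
Trained networks look in the newest picture that a camera, given by its name, has taken for a name from the list of things; names that differ only in an ending like _2 or _b are one class to them, and where a whole thing is asked for, a point or a joint stands for the part that bears it (a point fixed in the world has none). Each returns a list of dicts, best first, with "confidence" (0 to 1); they miss things now and then, are a little off and sometimes report something else, mostly with a low value. They report only what shows in the picture. A call takes as long as a camera call.
- models.spot_in(thing, camera): "centre" ([x, y, z] in m, in the coordinates of the camera as it stood for that picture, good to about 4 mm: the middle of the surface that is visible of it).
The state is a dict: "t": time; "joint_pos": joint angles; "qvel": joint speeds; "joint_torque": joint torques, N m; "tcp_pos": TCP position; "ee_rot": TCP orientation; "wrist_force": force on the tool from outside, world axes, zero at the start; "moment": the same for the moment, N m; "opening": finger opening in m.
Only numpy, scipy, OpenCV 4.12 (cv2) and the standard library are available. Lean on these libraries where they do the work, as an engineer would, in place of code of your own. Each camera call takes 0.05 s, during which the arm holds its last target.

TASK

Slide the loaded board tray, white connector first and keeping it level, into the grooves of the test dock until it is fully home against the rear stop, and let go of it. Then take the long steel rod from its stand and thread it down from above through the dock's upper bushing and on through the lower one, so that it bars the tray and its lower end pokes out about 15 mm under the lower bushing, clear of the bench. Finish still holding the rod there with the gripper, hanging upright and not wedged (someone will clip its lower end); leave the short rod and the other things on the bench where they are.

Things in the scene. Friction and masses are not known exactly. Their poses are not given: they have to be found in the camera images.
- tray: black tray: plate 120 (x) x 130 (y) x 5 mm lying on the bench, origin at the centre of its underside, z up; 0.28 to 0.56 kg, balanced. Carries a screwed-down green board (parts up to 27 mm above the underside; copper chokes at -y, yellow capacitors at +y, white connector at +x) and a raised handle. The bare outer 8 mm along both y edges run in the dock's grooves; the +x edge goes in first.
- tray_connector (a point): middle of the tray's +x (connector) edge, 60 mm from its centre; axes as the tray's.
- tray_handle (a point): grip point in the tray's grey metal handle bar, 60 mm above the underside over the tray's centre; axes as the tray's. The bar is 60 mm long along x, 12 mm thick in y, and spans 52 to 76 mm above the underside. Pinch it along y from above.
- dock: fixed grey metal test dock, origin at bench level in its middle, z up; its open front faces its -x. Two upright cheeks along x (x -65 to +75 mm, inner faces at y +68 and -68, tops z 100), open above between them. A black rear stop has its front face at x = 60 (top z 108). Two steel bushings, one right above the other, on brackets at the front left (x -70, y +48); the tray passes between them.
- dock_home (a point): where the tray's origin lies when the tray is fully home; 80 mm above the bench; axes as the dock's (+x is into the dock). Each cheek has an inward groove: lower ledge top at z 80 mm over the bench, upper ledge from z 89 to 95, ledges from y 57 to the cheek at 68 mm. The groove mouths flare over the last 19 mm (dock x -65 to -84), some 8 mm wider up, down and outward.
- upper_bushing (a point): centre of the upper bushing's top mouth, 132 mm above the bench; axes as the dock's. Both bushings: vertical, 20 mm tall, bore 14 mm, outside 18 mm, with a funnel mouth at the top (24 mm wide inside, 28 outside, 8 mm deep).
- lower_bushing (a point): centre of the lower bushing's top mouth, 55 mm above the bench; axes as the dock's. Its underside is at 35 mm, over bare bench.
- rod: the long plain steel rod, 10 mm diameter, 180 mm long, chamfered at its lower end, no head; origin at the centre of its lower end, z along it. About 0.11 kg. It stands upright in the stand, its lower end 10 mm above the bench, its upper end 190 mm.
- stand: fixed grey plastic block 60 x 60 x 60 mm with an 11 mm hole, 50 mm deep, in the middle of its top, holding the long rod; origin at the centre of its underside. A like block elsewhere holds the short rod.
- short_rod: spare steel rod, 10 mm diameter, 95 mm long, too short for the job, upright in a like block (top about 105 mm above the bench); to be left alone. Origin at its lower end.
- screwdriver: screwdriver lying on the bench, about 160 mm long; leave alone.
- choke_core: copper-coloured ring lying flat, 40 mm diameter, 14 mm high; leave alone.
- solder_spool: grey spool standing on the bench, 52 mm diameter, 40 mm high; leave alone.
- parts_bin: white divided parts bin 80 x 90 x 40 mm; leave alone.
- capacitor_block: yellow block 40 x 18 x 26 mm; leave alone.
- multimeter: grey hand multimeter lying on its back, 150 x 75 x 35 mm; leave alone.

How it is judged:
By the outcome, as a careful person would: the job done as asked, in the order asked, and still so for the second after the job is handed in, while the arm keeps its last pose, push and grip.
It also fails if it takes over 72 s, if anything falls off the work surface, if the arm or the gripper's body presses on something with over 40 N, if the wrist force passes 120 N, or if a joint passes its speed limit or range.

## Working session

There is one attempt and no reset: what is moved stays moved. The work goes in short steps, Python scripts to look and compute and a tool call to move; the robot and the scene stay as the last step left them, time stands still between calls to the robot, and variables do not carry over. Pictures are saved under pics/ and viewed, and the job is handed in when it is done.

Besides the shell and the picture viewer there is one more tool, called after ">>>" as a command line: name --argument value ..., lists and objects as JSON in quotes. step_arm: Moves the arm, as the interface text tells. Its arguments: {"type":"object","properties":{"targets":{"type":"array"},"newtons":{"type":"number"}},"required":["targets"]}

```bash
ls; mkdir -p pics; python3 - <<'E'
from rig import readout, get_image, ticket, models, r
import cv2, numpy as np
print(readout.state()); print(r.tcp_to_grasp)
for c in ("scene","top"):
    d=get_image(c); cv2.imwrite(f"pics/{c}0.png",d["image"][:,:,::-1]); print(c,d["K"],d["T"])
    np.savez(f"pics/{c}0.npz",**d)
    for n in ["tray","tray_connector","tray_handle","dock","dock_home","upper_bushing","lower_bushing","rod","stand","short_rod"]:
        try:
            for o in models.spot_in(n,c)[:3]:
                p=d["T"]@np.r_[o["centre"],1]; print(c,n,round(o["confidence"],2),p[:3].round(4))
        except Exception as e: print(n,e)
E
```

```text
pics
{'t': 0.0, 'joint_pos': array([ 1.08375377,  0.52198841, -0.03636942,  1.60001989,  0.02121129,
        1.02110218, -0.11281925]), 'qvel': array([-0.00079229,  0.00068237,  0.00011468,  0.00093925, -0.00135487,
        0.0016798 , -0.00029635]), 'joint_torque': array([-4.22817930e-04, -9.27108192e+01,  1.97964147e+00, -3.69929051e+01,
        1.78388815e-02,  8.25864205e-03,  6.21110161e-06]), 'tcp_pos': array([ 0.25292981, -0.57124544,  0.30333692]), 'ee_rot': array([-3.07253281e+00, -6.49839214e-01,  4.75309336e-04]), 'wrist_force': array([-0.30385186, -0.20101983,  0.24345714]), 'moment': array([-0.0136839 ,  0.00828822,  0.03602707]), 'opening': 0.08516052090033766}
0.0539
scene [[420.78698407   0.         284.25975107]
 [  0.         420.78698407 209.3555389 ]
 [  0.           0.           1.        ]] [[-0.09049811  0.78533398 -0.61242194  1.14370886]
 [ 0.99587902  0.06770629 -0.06033932  0.08706015]
 [-0.0059217  -0.61535875 -0.78822493  0.8611551 ]
 [ 0.          0.          0.          1.        ]]
scene tray 0.86 [0.4581 0.3315 0.0134]
scene tray_connector 0.89 [0.458
[... 674 characters left out ...]
 ]] [[ 0.0212874  -0.98716367  0.1582869   0.41772833]
 [-0.99924309 -0.01585173  0.03552435 -0.00771737]
 [-0.03255923 -0.15892331 -0.98675391  1.04799049]
 [ 0.          0.          0.          1.        ]]
top tray 0.64 [0.4387 0.3295 0.0091]
top tray 0.61 [0.6488 0.0381 0.0124]
top tray_connector 0.75 [0.4448 0.3324 0.0137]
top tray_handle 0.83 [0.4438 0.3365 0.0027]
top dock 0.82 [0.6545 0.0355 0.0088]
top dock_home 0.6 [0.41   0.1162 0.0115]
top dock_home 0.59 [0.6523 0.0344 0.0108]
top upper_bushing 0.63 [0.6507 0.0408 0.0119]
top lower_bushing 0.92 [0.6519 0.0367 0.0065]
top rod 0.6 [ 0.4948 -0.3597  0.1349]
top rod 0.44 [0.6539 0.0341 0.0096]
top stand 0.63 [ 0.4933 -0.3512  0.0619]
```

View pics/scene0.png

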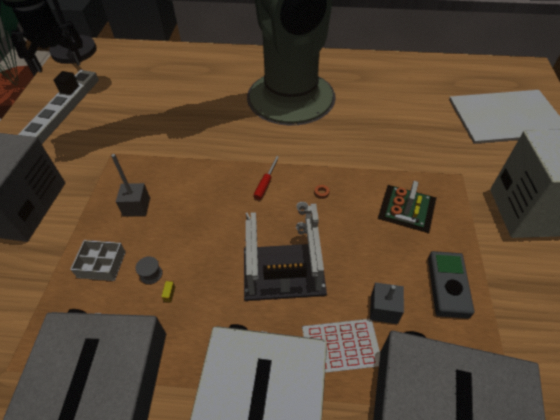

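View pics/top0.png

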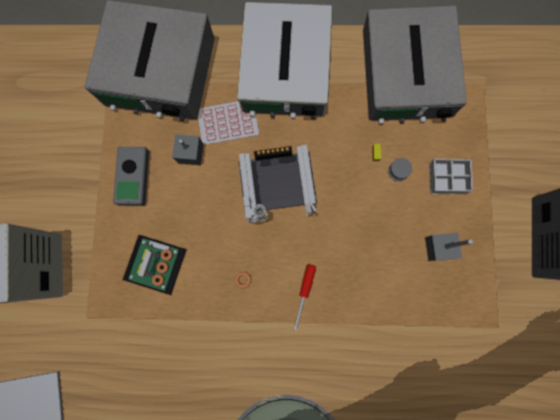

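```bash
cat > h.py <<'E'
import numpy as np, cv2
def cloud(d):
    z=d["z_map"]; K=d["K"]; v,u=np.mgrid[0:z.shape[0],0:z.shape[1]]
    P=np.stack([(u-K[0,2])/K[0,0]*z,(v-K[1,2])/K[1,1]*z,z],-1)
    W=P@d["T"][:3,:3].T+d["T"][:3,3]; W[z<=0]=np.nan
    return W
def proj(d,p):
    T=d["T"]; c=(np.atleast_2d(p)-T[:3,3])@T[:3,:3]; q=c@d["K"].T; return q[:,:2]/q[:,2:]
def crop(d,u0,v0,w,h,s,fn):
    c=d["image"][v0:v0+h,u0:u0+w,::-1]; cv2.imwrite(fn,cv2.resize(c,None,fx=s,fy=s,interpolation=cv2.INTER_CUBIC))
E
python3 - <<'E'
from h import *
S=np.load("pics/scene0.npz"); T=np.load("pics/top0.npz")
a=[]
for d,(u,v,w,h) in ((T,(115,225,80,75)),(T,(230,135,95,95)),(S,(370,165,80,75)),(S,(235,190,95,115))):
    c=d["image"][v:v+h,u:u+w,::-1]; a.append(cv2.resize(c,(390,290),interpolation=cv2.INTER_CUBIC))
cv2.imwrite("pics/crops.png",np.vstack([np.hstack(a[:2]),np.hstack(a[2:])]))
for n,d in (("S",S),("T",T)):
    W=cloud(d)
    def box(x0,x1,y0,y1,z0,z1):
        m=(W[...,0]>x0)&(W[...,0]<x1)&(W[...,1]>y0)&(W[...,1]<y1)&(W[...,2]>z0)&(W[...,2]<z1); return W[m]
    print(n,"bench z",np.nanmedian(box(.3,.6,-.2,.0,-.02,.02)[:,2]))
    p=box(.35,.55,.22,.45,.05,.09); print("handle",len(p),p.mean(0) if len(p) else 0, p.min(0),p.max(0))
    c=p[:,:2]-p[:,:2].mean(0); print(np.degrees(np.arctan2(*np.linalg.svd(c)[2][0][::-1])))
    p=box(.35,.55,.22,.45,.003,.012); r=cv2.minAreaRect((p[:,:2]*1000).astype(np.float32)); print("tray",len(p),r)
    p=box(.4,.58,-.45,-.25,.075,.3); print("rod",len(p),p.mean(0),p.min(0),p.max(0))
    p=box(.4,.58,-.45,-.25,.055,.065); print("stand",len(p),p.mean(0),cv2.minAreaRect((p[:,:2]*1000).astype(np.float32)))
    p=box(.5,.8,-.1,.2,.095,.104); print("cheeks",len(p),cv2.minAreaRect((p[:,:2]*1000).astype(np.float32)))
    p=box(.5,.8,-.1,.2,.122,.14); print("bush",len(p),cv2.minAreaRect((p[:,:2]*1000).astype(np.float32)),p.mean(0))
    p=box(.5,.8,-.1,.2,.105,.112); print("stop",len(p),cv2.minAreaRect((p[:,:2]*1000).astype(np.float32)),p.mean(0))
E
```

```text
S bench z 0.0005184895007150914
handle 133 [0.45158212 0.33530737 0.07181939] [0.41593747 0.32491025 0.05056673] [0.47466213 0.35116811 0.08011174]
-14.676223651544678
tray 1278 ((450.787109375, 334.92962646484375), (228.97386169433594, 198.10166931152344), 89.76336669921875)
rod 169 [ 0.50211237 -0.36251222  0.13675847] [ 0.49602365 -0.37088444  0.07600314] [ 0.50640718 -0.35815256  0.19179187]
stand 447 [ 0.50278543 -0.36199632  0.05933232] ((499.50970458984375, -364.2908935546875), (64.13573455810547, 61.15284729003906), 6.197737216949463)
cheeks 1037 ((638.3750610351562, 33.26258850097656), (159.70391845703125, 159.5722198486328), 8.48070240020752)
bush 198 ((576.1593017578125, 82.00141906738281), (51.55904006958008, 43.69696044921875), 9.134485244750977) [0.56902645 0.08564747 0.12658665]
stop 260 ((654.0025024414062, 68.4456787109375), (80.49431610107422, 180.98477172851562), 65.41836547851562) [0.70527293 0.04522872 0.10803589]
T bench z 6.29214756842078e-05
handle 211 [0.44253598 0.33664451 0.07097793] [0.41405499 0.32513426 0.05016151] [0.47212244 0.35123343 0.07982686]
164.2598822079518
tray 1809 ((450.09539794921875, 335.0828552246094), (229.5547332763672, 199.7068634033203), 89.9906997680664)
rod 111 [ 0.49667181 -0.36035797  0.14250505] [ 0.49224671 -0.36690549  0.07601   ] [ 0.5022825  -0.35755963  0.1922432 ]
stand 626 [ 0.49660427 -0.36135074  0.05933173] ((497.28753662109375, -363.0685119628906), (59.97496032714844, 62.33867263793945), 6.34530782699585)
cheeks 872 ((635.1965942382812, 33.487464904785156), (159.95516967773438, 160.35728454589844), 8.995532035827637)
bush 210 ((573.1480712890625, 81.92526245117188), (48.28237533569336, 45.10783004760742), 7.072401523590088) [0.56771377 0.08590316 0.12681281]
stop 198 ((676.2035522460938, 77.21165466308594), (83.57439422607422, 163.1236114501953), 51.81548309326172) [0.7045987  0.04470717 0.10794472]
```

View pics/crops.png

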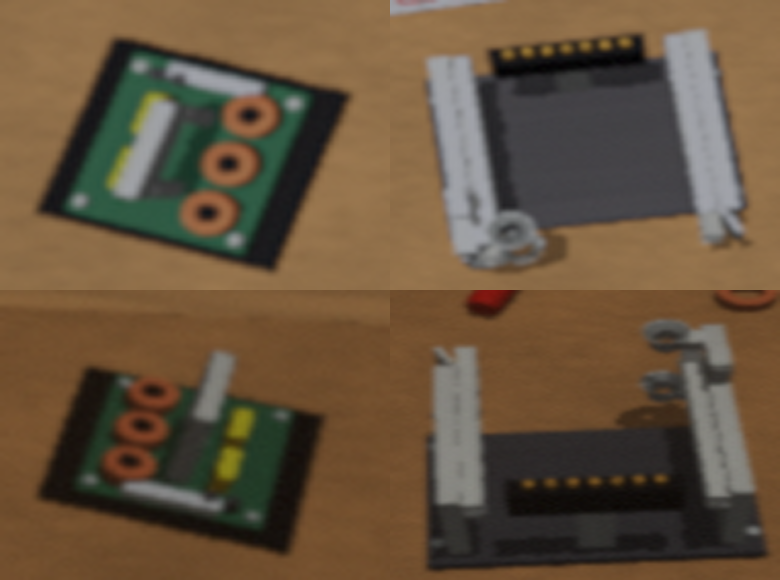

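```bash
cat > fit.py <<'E'
from h import *
import sys
from scipy.optimize import least_squares
def rays(d,uv,z):
    K=d["K"];T=d["T"]; c=np.c_[(uv[:,0]-K[0,2])/K[0,0],(uv[:,1]-K[1,2])/K[1,1],np.ones(len(uv))]@T[:3,:3].T
    s=(z-T[2,3])/c[:,2]; return T[:3,3]+c*s[:,None]
if __name__=="__main__":
  for n in ("scene","top"):
    d=dict(np.load(f"pics/{n}0.npz")); W=cloud(d); im=d["image"].astype(int)
    # tray: not-brown mask near tray
    m=((im[...,0]-im[...,2])<25)|(im[...,1]>im[...,0])|(im.sum(-1)<110)
    near=(np.hypot(W[...,0]-.445,W[...,1]-.335)<.11)
    m=(m&near).astype(np.uint8); m=cv2.morphologyEx(m,cv2.MORPH_OPEN,np.ones((3,3)))
    m=cv2.morphologyEx(m,cv2.MORPH_CLOSE,np.ones((7,7)))
    k,l,st,_=cv2.connectedComponentsWithStats(m); j=1+st[1:,4].argmax(); mm=(l==j).astype(np.uint8)
    c=max(cv2.findContours(mm,0,1)[0],key=len)[:,0].astype(float)
    P=rays(d,c,.004)[:,:2]*1000
    print(n,"tray rect",cv2.minAreaRect(P.astype(np.float32)))
    o=d["image"][:,:,::-1].copy(); cv2.drawContours(o,[c.astype(int)[:,None]],-1,(255,0,255),1)
    def sel(x,y,r,z0,z1):
        return W[(np.hypot(W[...,0]-x,W[...,1]-y)<r)&(W[...,2]>z0)&(W[...,2]<z1)]
    p=sel(.444,.336,.07,.066,.085); print("handle top n",len(p),"z",np.median(p[:,2]),cv2.minAreaRect((p[:,:2]*1000).astype(np.float32)),cv2.fitLine((p[:,:2]*1000).astype(np.float32),cv2.DIST_HUBER,0,.01,.01).ravel())
    # dock raster
    p=sel(.64,.03,.16,.06,.15)
    H=np.zeros((600,600,3),np.uint8); 
    for x,y,z in p:
        col=cv2.applyColorMap(np.uint8([[np.clip((z-.06)/.09*255,0,255)]]),cv2.COLORMAP_JET)[0,0].tolist()
        cv2.circle(H,(int(300-(y-.03)*2200),int(300-(x-.64)*2200)),2,col,-1)
    cv2.imwrite(f"pics/ras_{n}.png",H)
    cv2.imwrite(f"pics/con_{n}.png",o)
    # stand rod
    p=sel(.5,-.362,.05,.1,.185); print("rod",len(p)); 
    A=np.c_[p[:,2],np.ones(len(p))]; print(" line x,y at z=.15",[np.dot([.15,1],np.linalg.lstsq(A,p[:,i],rcond=None)[0]).round(4) for i in (0,1)])
    print("cam pos",d["T"][:3,3])
E
python3 fit.py; python3 -c "
import cv2,numpy as np
cv2.imwrite('pics/ras.png',np.hstack([cv2.resize(cv2.imread(f'pics/ras_{n}.png'),(400,400)) for n in('scene','top')]))"
```

```text
scene tray rect ((426.5854797363281, 342.15447998046875), (127.44705963134766, 157.9778289794922), 74.55403900146484)
handle top n 105 z 0.07579076218482028 ((445.4750671386719, 337.5927734375), (11.98719310760498, 61.45683288574219), 75.02708435058594) [ 9.6229112e-01 -2.7202165e-01  4.4857156e+02  3.3629462e+02]
rod 121
 line x,y at z=.15 [np.float64(0.5022), np.float64(-0.3626)]
cam pos [1.14370886 0.08706015 0.8611551 ]
top tray rect ((443.96270751953125, 337.9776611328125), (126.99223327636719, 116.18147277832031), 74.17886352539062)
handle top n 163 z 0.07517130934578942 ((442.990234375, 338.3784484863281), (12.775823593139648, 59.779693603515625), 72.37918853759766) [ 9.6531177e-01 -2.6109999e-01  4.4203268e+02  3.3732022e+02]
rod 75
 line x,y at z=.15 [np.float64(0.4966), np.float64(-0.36)]
cam pos [ 0.41772833 -0.00771737  1.04799049]
```

View pics/ras.png

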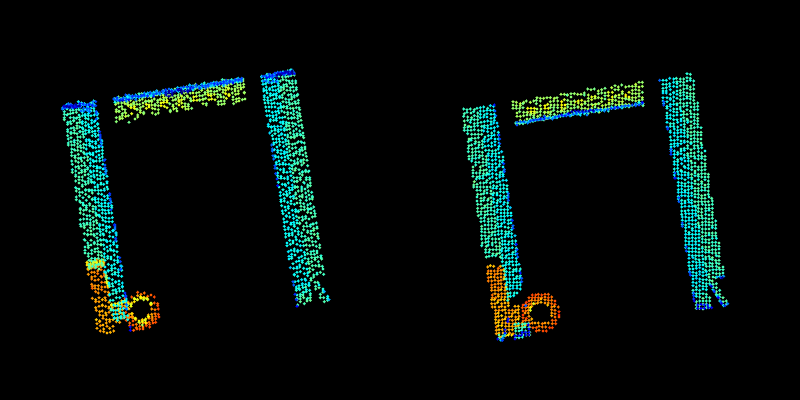

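```bash
cat > dock.py <<'E'
from h import *
from scipy.optimize import least_squares
def dock(n,d):
    W=cloud(d)
    def sel(x,y,r,z0,z1): return W[(np.hypot(W[...,0]-x,W[...,1]-y)<r)&(W[...,2]>z0)&(W[...,2]<z1)]
    p=sel(.64,.03,.16,.098,.104)
    ya=np.radians(8.5)
    for it in range(4):
        R=np.array([[np.cos(ya),np.sin(ya)],[-np.sin(ya),np.cos(ya)]])
        q=(p[:,:2]-[.64,.033])@R.T
        L=q[(q[:,1]>.055)&(q[:,0]<.075)&(q[:,0]>-.03)]; Rr=q[(q[:,1]<-.055)&(q[:,0]<.075)&(q[:,0]>-.06)]
        sl=[np.polyfit(s[:,0],s[:,1],1)[0] for s in (L,Rr)]; ya+=np.mean(sl)*.7
    print(n,"yaw",np.degrees(ya),"slopes",sl)
    pc=lambda s:np.percentile(s[:,1],[3,97]).round(4)
    print(" L y",pc(L)," R y",pc(Rr)," x ranges",np.percentile(q[q[:,1]>.055][:,0],[1,99]),np.percentile(q[q[:,1]<-.055][:,0],[1,99]))
    st=sel(.70,.045,.07,.104,.112); qs=(st[:,:2]-[.64,.033])@R.T; qs=qs[abs(qs[:,1])<.05]
    print(" stop x",np.percentile(qs[:,0],[2,50,98]),"slope",np.polyfit(qs[:,1],qs[:,0],1)[0], "y",np.percentile(qs[:,1],[2,98]))
    b=sel(.565,.072,.022,.126,.138)
    qb=(b[:,:2]-[.64,.033])@R.T; k=qb[:,1]<.062; qb=qb[k]; 
    f=least_squares(lambda c:np.hypot(qb[:,0]-c[0],qb[:,1]-c[1])-.0125,[-.07,.048],loss="soft_l1",f_scale=.001).x
    print(" ring dockframe",f,"n",len(qb),"world",f@R+[.64,.033], "z",np.percentile(b[:,2],[50,90]))
    return ya
if __name__=="__main__":
    for n in ("scene","top"): dock(n,dict(np.load(f"pics/{n}0.npz")))
E
python3 dock.py
```

```text
scene yaw 8.911736434657447 slopes [np.float64(0.0068704465023117535), np.float64(-0.006534109857687376)]
 L y [0.0684 0.0798]  R y [-0.0795 -0.068 ]  x ranges [-0.06502582  0.07575179] [-0.08097636  0.07562206]
 stop x [0.06174292 0.07136928 0.07705657] slope -0.0026258898312717955 y [-0.04413137  0.0435723 ]
 ring dockframe [-0.06708781  0.04830973] n 61 world [0.56624266 0.07034247] z [0.13047068 0.13225151]
top yaw 9.301352195716182 slopes [np.float64(0.00554555166276009), np.float64(-0.0051600819284266936)]
 L y [0.0646 0.0805]  R y [-0.0785 -0.0666]  x ranges [-0.08307811  0.07470079] [-0.08443373  0.07192256]
 stop x [0.05964029 0.06559599 0.07474679] slope 0.01301322254376026 y [-0.04260695  0.04365292]
 ring dockframe [-0.07023542  0.04923754] n 73 world [0.56273495 0.07024864] z [0.12942963 0.1326769 ]
```

>>> step_arm --targets '[[[0.59, 0.57, 0, 0, 0, 0.97, 1], [0.59, 0.57, 0, 0, 0, 0.97, 1], [0.59, 0.57, 0, 0, 0, 0.97, 1], [0.59, 0.57, 0, 0, 0, 0.97, 1], [0.59, 0.57, 0, 0, 0, 0.97, 1], [0.59, 0.57, 0, 0, 0, 0.97, 1], [0.59, 0.57, 0, 0, 0, 0.97, 1], [0.14, 0.8, 0, 0, 0, 0.97, 1], [0.14, 0.8, 0, 0, 0, 0.97, 1], [0.14, 0.8, 0, 0, 0, 0.97, 1], [0.14, 0.8, 0, 0, 0, 0.97, 1], [0.14, 0.8, 0, 0, 0, 0.97, 1]]]' --newtons 40

```text
t: 2.6
tcp_pos: [0.5429, -0.0906, 0.3041]
ee_rot: [1.931, 2.477, 0.0]
wrist_force: [-0.4, 0.1, 0.7]
opening: 0.0851
```

>>> step_arm --targets '[[[0, 0.8, 0, 0, 0, 0.97, 1], [0, 0.8, 0, 0, 0, 0.97, 1], [-0.1, 0.8, 0, 0, 0, 0.98, 1], [-0.25, 0.8, 0, 0, 0, 0.98, 1], [-0.25, 0.8, 0, 0, 0, 0.98, 1], [-0.25, 0.8, 0, 0, 0, 0.98, 1], [-0.25, 0.8, 0, 0, 0, 0.98, 1], [-0.27, 0.8, -0.3, 0, 0, 0.98, 1], [-0.27, 0.75, -0.5, 0, 0, 0.98, 1], [0, 0, 0, 0, 0, 0, 1]]]'

```text
t: 3.85
tcp_pos: [0.442, 0.3397, 0.2542]
ee_rot: [-0.415, -3.111, 0.0]
wrist_force: [0.0, -0.2, 0.3]
opening: 0.0853
```

```bash
python3 - <<'E'
from rig import readout, get_image
from h import *
s=readout.state(); print(s["t"],s["joint_pos"].round(3),s["tcp_pos"].round(4),s["ee_rot"].round(4), 2*np.degrees(np.arctan2(s["ee_rot"][1],s["ee_rot"][0])))
a=[]
for n,(u,v,w,h) in (("scene",(340,110,160,160)),("top",(70,190,160,160))):
    d=get_image(n); np.savez(f"pics/{n}1.npz",**d)
    o=d["image"][:,:,::-1].copy()
    p=s["tcp_pos"]+np.array([[0,0,-.054],[0,0,-.073]])
    for q in proj(d,p): cv2.circle(o,tuple(int(round(x)) for x in q),1,(255,0,255),-1)
    a.append(cv2.resize(o[v:v+h,u:u+w],(400,400),interpolation=cv2.INTER_CUBIC))
cv2.imwrite("pics/a1.png",np.hstack(a))
E
```

```text
3.85 [-0.211  0.579 -0.779  1.8    0.483  0.965  0.114] [0.442  0.3397 0.2542] [-4.1510e-01 -3.1109e+00  3.0000e-04] -195.19940743672234
```

View pics/a1.png

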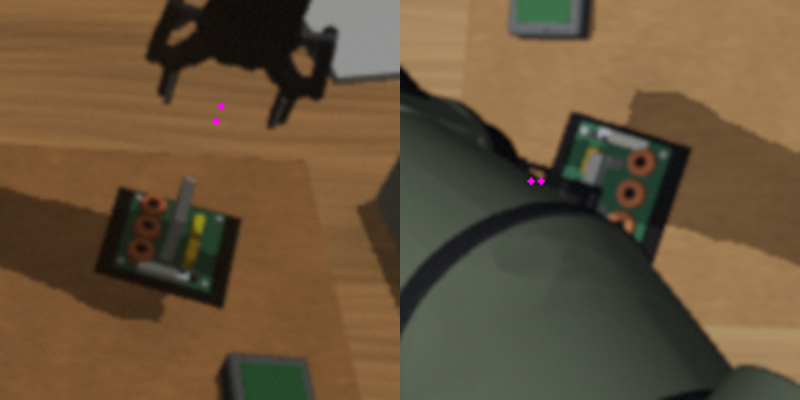

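>>> step_arm --targets '[[[0.03, -0.03, -0.6, 0, 0, 0, 1], [0, 0, -0.6, 0, 0, 0, 0.6], [0, 0, -0.6, 0, 0, 0, 0.3], [0, 0, -0.4, 0, 0, 0, 0.1], [0, 0, -0.13, 0, 0, 0, -0.3], [0, 0, 0, 0, 0, 0, -1], [0, 0, 0, 0, 0, 0, -1], [0, 0, 0, 0, 0, 0, -1], [0, 0, 0, 0, 0, 0, -1], [0, 0, 0, 0, 0, 0, -1]]]' --newtons 60

```text
t: 5.2
tcp_pos: [0.4467, 0.335, 0.1169]
ee_rot: [0.426, 3.111, 0.0]
wrist_force: [0.0, -1.7, 7.5]
opening: 0.0112
```

```bash
cat > look.py <<'E'
import sys
from rig import readout, get_image
from h import *
def look(tag,boxes,size=400):
    s=readout.state(); print(s["t"],s["joint_pos"].round(3),s["tcp_pos"].round(4),s["ee_rot"].round(3), "psi",2*np.degrees(np.arctan2(s["ee_rot"][1],s["ee_rot"][0])),"F",s["wrist_force"].round(1),"M",s["moment"].round(2),"op",s["opening"].round(4))
    a=[]
    for n,(u,v,w,h) in boxes:
        d=get_image(n); np.savez(f"pics/{n}_{tag}.npz",**d)
        a.append(cv2.resize(d["image"][v:v+h,u:u+w,::-1],(size,size),interpolation=cv2.INTER_CUBIC))
    cv2.imwrite(f"pics/{tag}.png",np.hstack(a))
E
python3 -c "
from look import *
look('a2',(('scene',(340,110,160,160)),))"
```

```text
Traceback (most recent call last):
  File "look.py", line 5, in look
    s=readout.state(); print(s["t"],s["joint_pos"].round(3),s["tcp_pos"].round(4),s["ee_rot"].round(3), "psi",2*np.degrees(np.arctan2(s["ee_rot"][1],s["ee_rot"][0])),"F",s["wrist_force"].round(1),"M",s["moment"].round(2),"op",s["opening"].round(4))
                                                                                                                                                                                                                                  ^^^^^^^^^^^^^^^^^^
AttributeError: 'float' object has no attribute 'round'
```

>>> step_arm --targets '[[[0, 0, 0.3, 0, 0, 0, -1], [0, 0, 0.6, 0, 0, 0, -1], [0, 0, 0.6, 0, 0, 0, -1], [0, -0.3, 0.3, 0, 0, 0.35, -1], [0, -0.6, 0, 0, 0, 0.4, -1], [0, -0.6, 0, 0, 0, 0.4, -1], [0, -0.6, 0, 0, 0, 0.4, -1], [0, -0.6, 0, 0, 0, 0.4, -1], [0, -0.6, 0, 0, 0, 0.4, -1], [0, -0.6, 0, 0, 0, 0.4, -1], [0, -0.6, 0, 0, 0, 0.4, -1], [0, -0.5, 0, 0, 0, 0.37, -1]]]' --newtons 60

```text
t: 6.7
tcp_pos: [0.446, 0.0337, 0.225]
ee_rot: [-0.238, 3.132, -0.001]
wrist_force: [0.4, 1.4, -5.3]
opening: 0.0113
```

```bash
sed -i 's/s\["opening"\].round(4)/s["opening"]/' look.py
python3 -c "
from look import *
look('a2',(('scene',(180,80,240,240)),('top',(160,120,240,240))))"
```

```text
6.7 [ 0.492  0.494 -0.9    2.095  0.544  0.802  0.979] [0.446  0.0337 0.225 ] [-2.380e-01  3.132e+00 -1.000e-03] psi 188.6823696374751 F [ 0.4  1.4 -5.3] M [ 0.01 -0.09  0.02] op 0.011336322399781123
```

View pics/a2.png

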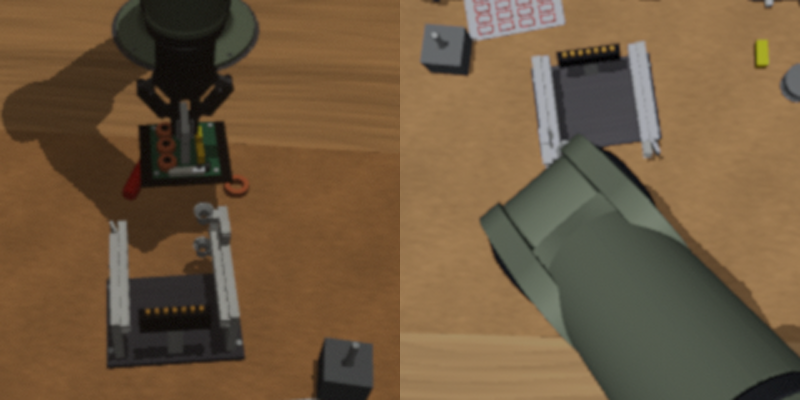

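```bash
python3 - <<'E'
from h import *; from fit import rays
d=dict(np.load("pics/scene_a2.npz")); W=cloud(d); im=d["image"].astype(int)
R=lambda a:np.array([[np.cos(a),np.sin(a)],[-np.sin(a),np.cos(a)]]); a=np.radians(9); O=np.array([.640,.0335])
m=(np.abs(W[...,0]-.45)<.09)&(np.abs(W[...,1]-.005)<.11)&(W[...,2]>.085)&(W[...,2]<.122)
vv,uu=np.nonzero(m); print(m.sum(),uu.min(),uu.max(),vv.min(),vv.max())
p=W[m]; q=(p[:,:2]-O)@R(a).T
print("dock-frame ext",np.percentile(q,[1,99],axis=0))
# plate only: black pixels
blk=m&(im.sum(-1)<120); p=W[blk]; q=(p[:,:2]-O)@R(a).T
A=np.c_[q,np.ones(len(q))]; c,res,_,_=np.linalg.lstsq(A,p[:,2],rcond=None); print("plate plane slopes x,y",c, "z at ctr",np.median(p[:,2]))
r=cv2.minAreaRect((q*1000).astype(np.float32)); print("rect dockframe mm",r)
for s in (1,-1):
    e=q[(q[:,1]*s>0)]; 
# handle top
h=(np.abs(W[...,0]-.45)<.06)&(np.abs(W[...,1]-.034)<.05)&(W[...,2]>.178)&(W[...,2]<.19)
p=W[h]; q=(p[:,:2]-O)@R(a).T; print("handle",len(p),np.percentile(q,[2,50,98],axis=0),np.median(p[:,2]))
E
```

```text
1295 263 319 153 192
dock-frame ext [[-0.25136941 -0.03340964]
 [-0.1334723   0.0948485 ]]
plate plane slopes x,y [-0.01749905  0.00160481  0.11201687] z at ctr 0.11417647430508948
rect dockframe mm ((-193.1170654296875, 30.500537872314453), (129.18234252929688, 121.99005126953125), 89.6282730102539)
handle 148 [[-0.2216905   0.01316621]
 [-0.18421211  0.03048503]
 [-0.16405499  0.04766427]] 0.18394730010458055
```

```bash
python3 - <<'E'
from h import *
for n in ("a2",):
  d=dict(np.load(f"pics/scene_{n}.npz")); W=cloud(d); im=d["image"].astype(int)
  def pl(p):
    for _ in range(3):
        A=np.c_[p[:,:2]-p[:,:2].mean(0),np.ones(len(p))]; c=np.linalg.lstsq(A,p[:,2],rcond=None)[0]; e=p[:,2]-A@c; p=p[np.abs(e)<2.5*e.std()]
    return c.round(4),len(p),e.std().round(4), (e.std()/np.sqrt(len(p))/(p[:,:2].std(0))).round(4)
  m=(np.abs(W[...,0]-.4)<.12)&(np.abs(W[...,1]-.2)<.08)&(np.abs(W[...,2])<.015); print("bench",pl(W[m]))
  m=(np.abs(W[...,0]-.45)<.09)&(np.abs(W[...,1]-.03)<.09)&(W[...,2]>.100)&(W[...,2]<.121)&(im.sum(-1)<120); print("plate",pl(W[m]))
d=dict(np.load(f"pics/scene0.npz")); W=cloud(d); im=d["image"].astype(int)
m=(np.abs(W[...,0]-.445)<.09)&(np.abs(W[...,1]-.336)<.09)&(W[...,2]>-.004)&(W[...,2]<.013)&(im.sum(-1)<120); print("plate initially",pl(W[m]))
E
```

```text
bench (array([0.001 , 0.0011, 0.0006]), 3987, np.float64(0.0016), array([0.0004, 0.0005]))
plate (array([-0.0179, -0.0019,  0.115 ]), 1041, np.float64(0.0031), array([0.0029, 0.0022]))
plate initially (array([-0.0033,  0.0027,  0.0062]), 745, np.float64(0.0028), array([0.0027, 0.0022]))
```

>>> step_arm --targets '[[[0.03, -0.17, -0.15, 0, -0.1, 0.05, -1], [0.03, -0.17, -0.15, 0, 0, 0, -1], [0.02, -0.16, -0.15, 0, 0, 0, -1], [0, 0, 0, 0, 0, 0, -1], [0, 0, 0, 0, 0, 0, -1]]]'

```text
t: 7.42
tcp_pos: [0.451, 0.0055, 0.1971]
ee_rot: [-0.245, 3.12, -0.001]
wrist_force: [0.1, 1.2, -5.0]
opening: 0.0113
```

```bash
cat > tray.py <<'E'
from h import *
O=np.array([.640,.0335]); a=np.radians(9); RD=np.array([[np.cos(a),np.sin(a)],[-np.sin(a),np.cos(a)]])
def D(p): return (np.atleast_2d(p)[:,:2]-O)@RD.T
def pl(p):
    for _ in range(3):
        A=np.c_[p[:,:2]-p[:,:2].mean(0),np.ones(len(p))]; c=np.linalg.lstsq(A,p[:,2],rcond=None)[0]; e=p[:,2]-A@c; p=p[np.abs(e)<2.5*e.std()]
    return c.round(4),len(p)
def tray(d,tcp,zt):
    W=cloud(d); im=d["image"].astype(int); q=D(W.reshape(-1,3)).reshape(W.shape[:2]+(2,)); c=D(tcp)[0]
    near=(np.abs(q[...,0]-c[0])<.075)&(np.abs(q[...,1]-c[1])<.08)
    m=near&(np.abs(W[...,2]-zt)<.012)&(im.sum(-1)<120)
    print("tcp dock",c.round(4)); print("plate plane (world slopes)",pl(W[m]))
    print("plate rect dock mm",cv2.minAreaRect((q[m]*1000).astype(np.float32)))
    g=near&(np.abs(W[...,2]-zt-.004)<.012)&(im[...,1]>im[...,0]+10); print("green plane",pl(W[g]), D(W[g].mean(0)).round(4))
E
python3 -c "
from look import *
from tray import *
look('a3',(('scene',(200,100,180,180)),))
tray(dict(np.load('pics/scene_a3.npz')),readout.state()['tcp_pos'],.088)"
```

```text
7.425 [ 0.514  0.537 -0.853  2.116  0.614  0.738  0.988] [0.451  0.0055 0.1971] [-2.45e-01  3.12e+00 -1.00e-03] psi 188.98156694232972 F [ 0.1  1.2 -5. ] M [-0.   -0.01  0.  ] op 0.011332164533571186
tcp dock [-0.1909  0.002 ]
plate plane (world slopes) (array([-0.0005, -0.0009,  0.0875]), 1039)
plate rect dock mm ((-192.00271606445312, 1.2681007385253906), (122.93061065673828, 127.98985290527344), 0.07258647680282593)
green plane (array([ 0.015 , -0.0037,  0.0913]), 185) [[-0.193   0.0376]]
```

View pics/a3.png

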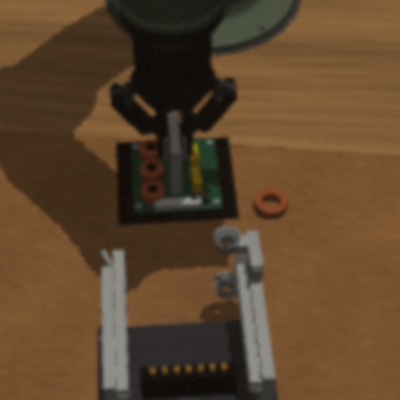

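>>> step_arm --targets '[[[0.3, 0.02, 0, 0, 0, 0, -1], [0.3, 0.047, 0, 0, 0, 0, -1], [0.3, 0.047, 0, 0, 0, 0, -1], [0.3, 0.047, 0, 0, 0, 0, -1], [0.2, 0.03, 0, 0, 0, 0, -1], [0, 0, 0, 0, 0, 0, -1]]]'

```text
t: 8.22
tcp_pos: [0.5353, 0.017, 0.1971]
ee_rot: [-0.245, 3.12, -0.001]
wrist_force: [0.1, 0.5, -5.7]
opening: 0.0108
```

```bash
python3 -c "
from look import *
from tray import *
look('a4',(('scene',(200,130,160,160)),('top',(210,130,120,120))))
tray(dict(np.load('pics/scene_a4.npz')),readout.state()['tcp_pos'],.088)"
```

```text
8.225 [ 0.443  0.646 -0.82   1.908  0.629  0.851  1.021] [0.5353 0.017  0.1971] [-2.45e-01  3.12e+00 -1.00e-03] psi 188.9730318963437 F [ 0.1  0.5 -5.7] M [-0.02  0.04  0.  ] op 0.010821752682204928
tcp dock [-0.1069 -0.0002]
plate plane (world slopes) (array([0.0045, 0.0031, 0.0877]), 977)
plate rect dock mm ((-106.31288146972656, 0.08270263671875), (126.6438980102539, 122.3890609741211), 89.51190948486328)
green plane (array([0.0147, 0.0037, 0.0911]), 244) [[-0.1109  0.0235]]
```

View pics/a4.png

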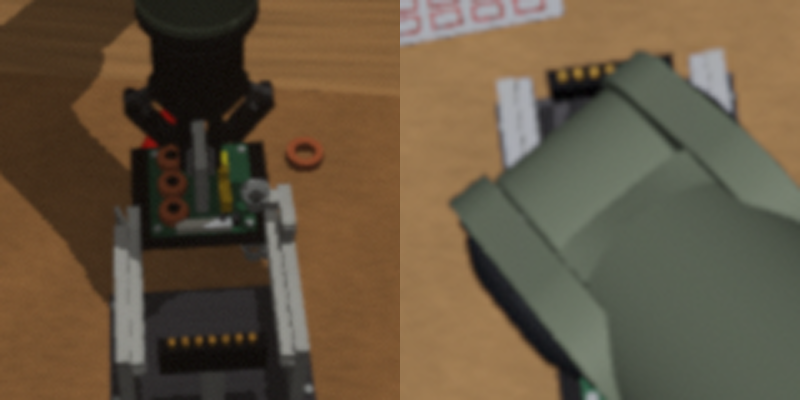

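>>> step_arm --targets '[[[0.25, 0.04, 0, 0, 0, 0, -1], [0.3, 0.047, 0, 0, 0, 0, -1], [0.3, 0.047, 0, 0, 0, 0, -1], [0.3, 0.047, 0, 0, 0, 0, -1], [0.2, 0.03, 0, 0, 0, 0, -1], [0, 0, 0, 0, 0, 0, -1]]]'

```text
t: 9.07
tcp_pos: [0.6166, 0.0293, 0.1975]
ee_rot: [-0.244, 3.119, -0.001]
wrist_force: [3.0, -0.3, -0.2]
opening: 0.0111
```

>>> step_arm --targets '[[[0.1, 0.016, 0.015, 0, 0, 0, -1], [0.1, 0.016, 0, 0, 0, 0, -1], [0.1, 0.016, 0, 0, 0, 0, -1], [0.05, 0.008, 0, 0, 0, 0, -1], [0, 0, 0, 0, 0, 0, -1]]]'

```text
t: 9.7
tcp_pos: [0.6371, 0.0327, 0.1979]
ee_rot: [-0.245, 3.12, -0.001]
wrist_force: [-1.1, -0.7, -5.3]
opening: 0.0111
```

```bash
python3 -c "
from look import *
from tray import *
look('a5',(('scene',(200,150,160,160)),('top',(210,130,120,120))))
tray(dict(np.load('pics/scene_a5.npz')),readout.state()['tcp_pos'],.088)"
```

```text
9.7 [ 0.352  0.777 -0.787  1.632  0.638  0.993  1.08 ] [0.6371 0.0327 0.1979] [-2.45e-01  3.12e+00 -1.00e-03] psi 188.96118825592262 F [-1.1 -0.7 -5.3] M [-0.02  0.04 -0.03] op 0.011144700810625983
tcp dock [-0.0033 -0.0004]
plate plane (world slopes) (array([0.0113, 0.0058, 0.0895]), 907)
plate rect dock mm ((-4.328147888183594, -1.2216224670410156), (112.34498596191406, 121.00366973876953), 89.89373016357422)
green plane (array([0.0095, 0.0021, 0.0918]), 440) [[0.0032 0.0185]]
```

View pics/a5.png

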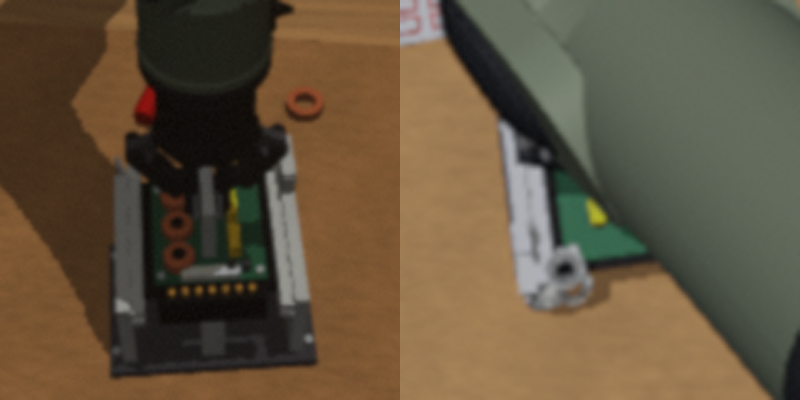

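>>> step_arm --targets '[[[0.05, 0.008, 0, 0, 0, 0, -1], [0.05, 0.008, 0, 0, 0, 0, -1], [0, 0, 0, 0, 0, 0, -1]]]'

```text
t: 10.18
tcp_pos: [0.6431, 0.0336, 0.1979]
ee_rot: [-0.244, 3.12, -0.001]
wrist_force: [0.7, -0.9, -5.4]
opening: 0.0113
```

>>> step_arm --targets '[[[0.04, 0.006, 0, 0, 0, 0, -1], [0.04, 0.006, 0, 0, 0, 0, -1], [0, 0, 0, 0, 0, 0, -1]]]'

```text
t: 10.55
tcp_pos: [0.6455, 0.034, 0.1978]
ee_rot: [-0.245, 3.126, -0.004]
wrist_force: [-23.5, -3.7, 11.6]
opening: 0.0109
```

>>> step_arm --targets '[[[-0.025, -0.004, -0.02, 0, 0, 0, -1], [0, 0, 0, 0, 0, 0, -1]]]'

```text
t: 10.8
tcp_pos: [0.6448, 0.0338, 0.1973]
ee_rot: [-0.245, 3.123, -0.003]
wrist_force: [-18.1, -4.0, 13.9]
opening: 0.0111
```

>>> step_arm --targets '[[[-0.025, -0.004, 0.02, 0, 0, 0, -1], [-0.01, -0.002, 0.01, 0, 0, 0, -1], [0, 0, 0, 0, 0, 0, -1]]]'

```text
t: 11.18
tcp_pos: [0.6442, 0.0337, 0.1986]
ee_rot: [-0.244, 3.12, -0.001]
wrist_force: [-2.6, -0.5, -3.2]
opening: 0.0113
```

>>> step_arm --targets '[[[0.01, 0.002, -0.02, 0, 0, 0, -1], [0, 0, 0, 0, 0, 0, -0.4], [0, 0, 0, 0, 0, 0, -0.2], [0, 0, 0, 0, 0, 0, -0.1], [0, 0, 0.2, 0, 0, 0, 0], [0, 0, 0.7, 0, 0, 0, 0], [0, 0, 0.8, 0, 0, 0, 0], [0, 0, 0.3, 0, 0, 0, 0]]]'

```text
t: 12.18
tcp_pos: [0.6453, 0.0342, 0.3211]
ee_rot: [-0.244, 3.116, -0.001]
wrist_force: [-0.8, -0.2, -1.2]
opening: 0.0426
```

```bash
python3 -c "
from look import *
from tray import *
look('a6',(('scene',(200,150,160,160)),('top',(210,130,120,120))))
d=dict(np.load('pics/scene_a6.npz'))
tray(d,np.array([.642,.034]),.086)
W=cloud(d);q=D(W.reshape(-1,3)).reshape(W.shape[:2]+(2,))
m=(abs(q[...,0])<.06)&(abs(q[...,1])<.03)&(abs(W[...,2]-.156)<.008)
print('handle',m.sum(),np.percentile(q[m],[2,50,98],axis=0),np.median(W[m][:,2]),cv2.minAreaRect((q[m]*1000).astype(np.float32)))
"
```

```text
12.175 [ 0.383  0.659 -0.858  1.502  0.525  1.205  1.173] [0.6453 0.0342 0.3211] [-2.440e-01  3.116e+00 -1.000e-03] psi 188.96410474452713 F [-0.8 -0.2 -1.2] M [-0.03  0.05  0.01] op 0.04255751062659298
tcp dock [0.0021 0.0002]
plate plane (world slopes) (array([-0.0068, -0.0029,  0.0882]), 1007)
plate rect dock mm ((9.578231811523438, -2.18524169921875), (115.54158782958984, 136.1723175048828), 88.77730560302734)
green plane (array([0.004 , 0.0073, 0.091 ]), 550) [[-0.0035  0.0194]]
handle 148 [[-0.02558637 -0.0060714 ]
 [ 0.00515432 -0.00032601]
 [ 0.03125269  0.00551089]] 0.15548874635458027 ((2.4063949584960938, -0.22867441177368164), (58.96527099609375, 11.877755165100098), 0.016149265691637993)
```

View pics/a6.png

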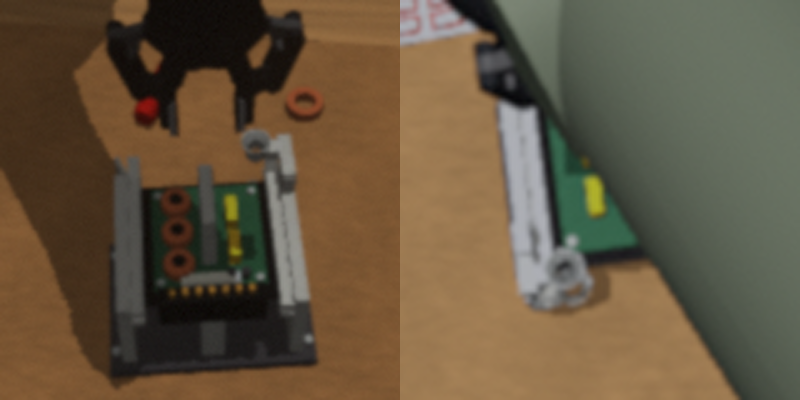

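>>> step_arm --targets '[[[-0.2, -0.5, 0, 0, 0, -1, 0.3], [-0.2, -0.55, 0, 0, 0, -1, 0.3], [-0.2, -0.55, 0, 0, 0, -1, 0.3], [-0.2, -0.55, 0, 0, 0, -1, 0.3], [-0.2, -0.55, 0, 0, 0, -1, 0.3], [-0.2, -0.55, 0, 0, 0, -1, 0.3], [-0.2, -0.55, 0, 0, 0, -1, 0.3], [-0.2, -0.55, 0, 0, 0, -1, 0.3], [-0.2, -0.55, 0, 0, 0, -1, 0.3], [-0.2, -0.55, 0, 0, 0, -1, 0.3], [-0.2, -0.55, 0, 0, 0, -1, 0.3], [-0.25, -0.63, 0, 0, 0, -1, 0.3]]]'

```text
t: 13.78
tcp_pos: [0.4972, -0.3647, 0.3166]
ee_rot: [1.881, 2.508, -0.013]
wrist_force: [1.3, 0.5, -1.2]
opening: 0.0559
```

```bash
python3 -c "
from look import *
from tray import *
import dock
look('a7',(('scene',(60,80,200,200)),('top',(210,130,260,260))))
for n in ('scene','top'):
  d=dict(np.load(f'pics/{n}_a7.npz')); W=cloud(d);q=D(W.reshape(-1,3)).reshape(W.shape[:2]+(2,))
  m=(abs(q[...,0])<.06)&(abs(q[...,1])<.03)&(abs(W[...,2]-.156)<.008)
  print(n,'handle',m.sum(),np.percentile(q[m],[2,50,98],axis=0),np.median(W[m][:,2]),cv2.minAreaRect((q[m]*1000).astype(np.float32)))
  m=(abs(q[...,0]-.065)<.025)&(abs(q[...,1])<.04)&(abs(W[...,2]-.108)<.003); print('stop x',np.percentile(q[m][:,0],[2,50,98]))
  dock.dock(n,d)
"
```

```text
13.775 [ 0.869  0.531 -0.497  1.596  0.288  1.082  0.578] [ 0.4972 -0.3647  0.3166] [ 1.881  2.508 -0.013] psi 106.26334518658403 F [ 1.3  0.5 -1.2] M [ 0.02 -0.04  0.01] op 0.05587063148846615
scene handle 149 [[-0.02625848 -0.00607786]
 [ 0.00585779 -0.00038787]
 [ 0.03208342  0.00543341]] 0.15559022425641045 ((2.9470443725585938, -0.23078155517578125), (11.898449897766113, 60.71518325805664), 89.86719512939453)
stop x [0.05256983 0.07106084 0.07686036]
scene yaw 8.600210005538756 slopes [np.float64(0.0010146923826876242), np.float64(-0.0010480143035339336)]
 L y [0.0683 0.0799]  R y [-0.0792 -0.0682]  x ranges [-0.05018     0.07545583] [-0.08091682  0.07473299]
 stop x [-0.00056391  0.06539037  0.07694262] slope 0.049330797798512585 y [-0.04203055  0.04271756]
 ring dockframe [-0.06711766  0.04822241] n 64 world [0.56642546 0.07064263] z [0.12987732 0.13280473]
top handle 148 [[-0.02978324 -0.00490085]
 [-0.0015955   0.00077981]
 [ 0.02789268  0.00658603]] 0.15507965620528846 ((-0.5083904266357422, 0.8079361915588379), (11.909929275512695, 59.339054107666016), 89.78607177734375)
stop x [0.05908703 0.06537051 0.07463126]
top yaw 8.581063819593508 slopes [np.float64(-0.002154306105073898), np.float64(0.0021265796931869115)]
 L y [0.0694 0.0807]  R y [-0.0784 -0.0666]  x ranges [-0.08470614  0.07200187] [-0.08351537  0.07340999]
 stop x [0.00034366 0.06228692 0.07454192] slope 0.08438926021771719 y [-0.04099954  0.04416489]
 ring dockframe [-0.07089892  0.0484651 ] n 75 world [0.56266297 0.07034309] z [0.13017634 0.13328072]
```

View pics/a7.png

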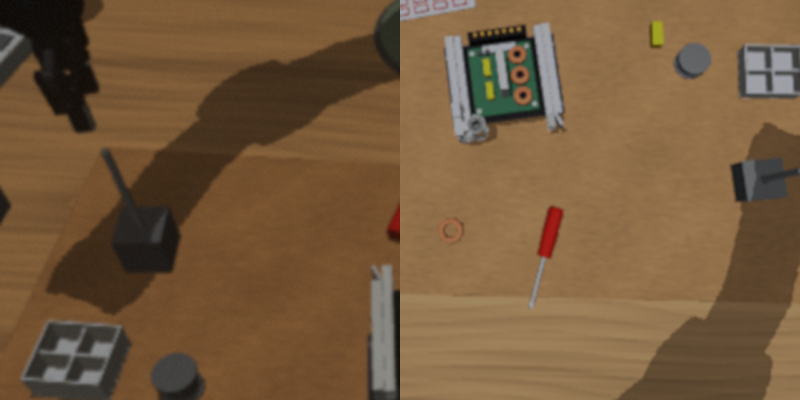

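```bash
python3 -c "
from rig import readout
from scipy.spatial.transform import Rotation as R
import numpy as np
r=R.from_rotvec(readout.state()['ee_rot']); z=r.as_matrix()[:,2]; print(z)
w=np.cross(z,[0,0,-1]); print('turn units',w/.12)
from h import *
for n in ('scene','top'):
  d=dict(np.load(f'pics/{n}_a7.npz')); W=cloud(d)
  for z0,z1 in ((.08,.12),(.12,.155),(.155,.19)):
    p=W[(np.hypot(W[...,0]-.499,W[...,1]+.363)<.03)&(W[...,2]>z0)&(W[...,2]<z1)]; print(n,z0,len(p),np.median(p,axis=0).round(4))
"
```

```text
[-0.00107228 -0.01290883 -0.9999161 ]
turn units [ 0.10757355 -0.00893568  0.        ]
scene 0.08 50 [ 0.5032 -0.3623  0.099 ]
scene 0.12 49 [ 0.5037 -0.3626  0.1366]
scene 0.155 60 [ 0.504  -0.3631  0.1746]
top 0.08 33 [ 0.4968 -0.3601  0.0983]
top 0.12 32 [ 0.4972 -0.3602  0.1375]
top 0.155 43 [ 0.4983 -0.3612  0.1774]
```

>>> step_arm --targets '[[[0.04, 0, -0.3, 0.1, 0, 0, 0.3], [0, 0, -0.5, 0, 0, 0, 0.3], [0, 0, -0.5, 0, 0, 0, 0.3], [0, 0, -0.35, 0, 0, 0, 0.3], [0, 0, -0.1, 0, 0, 0, 0.3], [0, 0, 0, 0, 0, 0, -0.5], [0, 0, 0, 0, 0, 0, -1], [0, 0, 0, 0, 0, 0, -1], [0, 0, 0, 0, 0, 0, -1], [0, 0, 0, 0, 0, 0, -1]]]' --newtons 80

```text
t: 15.12
tcp_pos: [0.4999, -0.3645, 0.2131]
ee_rot: [1.88, 2.515, 0.0]
wrist_force: [-3.9, -0.2, 5.3]
opening: 0.0084
```

```bash
python3 -c "
from look import *
from scipy.spatial.transform import Rotation as R
look('a8',(('scene',(60,80,200,200)),))
print(R.from_rotvec(readout.state()['ee_rot']).as_matrix()[:,2])
d=dict(np.load('pics/scene_a8.npz')); W=cloud(d)
for z0,z1 in ((.07,.1),(.1,.13),(.13,.15)):
    p=W[(np.hypot(W[...,0]-.499,W[...,1]+.363)<.012)&(W[...,2]>z0)&(W[...,2]<z1)]; print(z0,len(p),np.median(p,axis=0).round(4))
"
```

```text
15.125 [ 0.844  0.65  -0.463  1.681  0.355  0.893  0.526] [ 0.4999 -0.3645  0.2131] [1.88  2.515 0.   ] psi 106.42623662824164 F [-3.9 -0.2  5.3] M [-0.24  1.22  0.01] op 0.008391646134063364
[ 1.30666020e-03 -8.98746502e-04 -9.99998742e-01]
0.07 37 [ 0.5031 -0.3616  0.0846]
0.1 36 [ 0.5044 -0.3618  0.1156]
0.13 10 [ 0.5037 -0.3562  0.142 ]
```

View pics/a8.png

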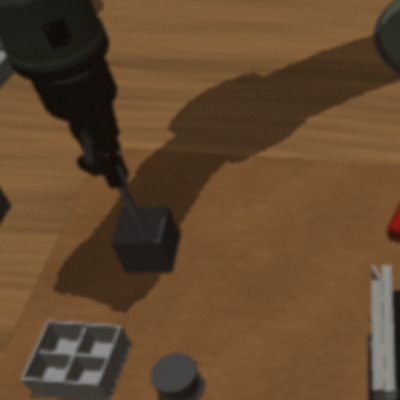

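>>> step_arm --targets '[[[-0.01, 0, 0.1, 0, 0, 0, -1], [0, 0, 0.3, 0, 0, 0, -1], [0, 0, 0.4, 0, 0, 0, -1], [0, 0, 0.5, 0, 0, 0, -1], [0, 0, 0.6, 0, 0, 0, -1], [0, 0, 0.5, 0, 0, 0, -1], [0, 0, 0, 0, 0, 0, -1]]]'

```text
t: 16.05
tcp_pos: [0.5004, -0.364, 0.36]
ee_rot: [1.877, 2.512, 0.003]
wrist_force: [0.4, -1.1, -2.1]
opening: 0.0079
```

```bash
cat > rodm.py <<'E'
from h import *
def rod(d,tcp,cx=None):
    W=cloud(d); cam=d["T"][:3,3]
    m=(np.hypot(W[...,0]-tcp[0],W[...,1]-tcp[1])<.022)&(W[...,2]<tcp[2]-.085)&(W[...,2]>tcp[2]-.215)
    p=W[m]; p=p[p[:,2]>.066]
    for _ in range(4):
        A=np.c_[p[:,2]-p[:,2].mean(),np.ones(len(p))]; c=np.linalg.lstsq(A,p[:,:2],rcond=None)[0]; e=np.linalg.norm(p[:,:2]-A@c,axis=1); p=p[e<max(2.5*e.std()+e.mean(),.002)]
    f=c[1]-cam[:2]; f/=np.linalg.norm(f)
    off=f*.004  # visible-surface mean -> axis
    zb=p[:,2].min(); ax=lambda z:c[1]+c[0]*(z-p[:,2].mean())+off
    print("n",len(p),"tilt",c[0].round(4),"zmin/max",zb.round(4),p[:,2].max().round(4),"axis@bottom",ax(zb).round(4),"axis@grasp",ax(tcp[2]-.054).round(4),"tcp",tcp.round(4))
E
python3 -c "
from look import *
from rodm import rod
look('a9',(('scene',(60,40,200,200)),('top',(360,160,160,160))))
for n in ('scene','top'): rod(dict(np.load(f'pics/{n}_a9.npz')),readout.state()['tcp_pos'])
"
```

```text
16.05 [ 0.879  0.498 -0.513  1.535  0.257  1.17   0.605] [ 0.5004 -0.364   0.36  ] [1.877 2.512 0.003] psi 106.46871598054959 F [ 0.4 -1.1 -2.1] M [ 0.03  0.   -0.04] op 0.00793328380077107
n 188 tilt [ 0.0057 -0.0058] zmin/max 0.1587 0.2719 axis@bottom [ 0.5018 -0.364 ] axis@grasp [ 0.5026 -0.3648] tcp [ 0.4996 -0.3638  0.3571]
n 130 tilt [-0.0001 -0.0056] zmin/max 0.1586 0.2719 axis@bottom [ 0.4995 -0.3631] axis@grasp [ 0.4995 -0.3639] tcp [ 0.4996 -0.3638  0.3571]
```

View pics/a9.png

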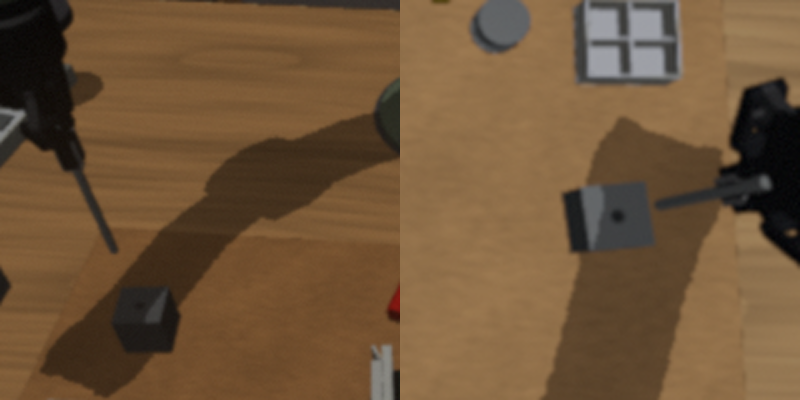

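>>> step_arm --targets '[[[0.05, 0.3, 0, 0, 0, 0, -1], [0.1, 0.6, 0, 0, 0, 0, -1], [0.1, 0.7, 0, 0, 0, 0, -1], [0.1, 0.7, 0, 0, 0, 0, -1], [0.1, 0.7, 0, 0, 0, 0, -1], [0.1, 0.7, 0, 0, 0, 0, -1], [0.1, 0.7, 0, 0, 0, 0, -1], [0.1, 0.7, 0, 0, 0, 0, -1], [0.1, 0.7, 0, 0, 0, 0, -1], [0.1, 0.7, 0, 0, 0, 0, -1], [0.1, 0.5, 0, 0, 0, 0, -1], [0, 0.23, 0, 0, 0, 0, -1]]]'

```text
t: 17.65
tcp_pos: [0.5619, 0.0724, 0.3559]
ee_rot: [-1.877, -2.519, -0.001]
wrist_force: [1.5, -0.7, -0.7]
opening: 0.0083
```

>>> step_arm --targets '[[[0, 0, 0, 0, 0, 0, -1], [0, 0, 0, 0, 0, 0, -1]]]'

```text
t: 17.9
tcp_pos: [0.5624, 0.0686, 0.3562]
ee_rot: [1.882, 2.514, 0.0]
wrist_force: [-0.0, 0.1, -0.2]
opening: 0.008
```

```bash
python3 -c "
from look import *
from rodm import rod
from scipy.spatial.transform import Rotation as R
import dock
look('b1',(('scene',(200,100,160,160)),('top',(190,120,160,160))))
s=readout.state();print(R.from_rotvec(s['ee_rot']).as_matrix()[:,2])
for n in ('scene','top'): d=dict(np.load(f'pics/{n}_b1.npz')); rod(d,s['tcp_pos']); dock.dock(n,d)
"
```

```text
17.9 [ 0.233  0.434 -0.635  1.672  0.281  1.128 -0.193] [0.5624 0.0686 0.3562] [1.882 2.514 0.   ] psi 106.38326093209079 F [-0.   0.1 -0.2] M [-0.03  0.02 -0.05] op 0.007962231142529827
[ 1.44014038e-03 -3.46874308e-04 -9.99998903e-01]
n 174 tilt [ 0.0057 -0.01  ] zmin/max 0.1552 0.27 axis@bottom [0.5624 0.0693] axis@grasp [0.5632 0.0678] tcp [0.5626 0.0686 0.3563]
scene yaw 8.735751388187591 slopes [np.float64(0.005405120970086061), np.float64(-0.005104372691111017)]
 L y [0.0685 0.0798]  R y [-0.0793 -0.0681]  x ranges [-0.06360708  0.07563734] [-0.08034355  0.0751309 ]
 stop x [-0.00149593  0.06560047  0.07724256] slope 0.0855889713467852 y [-0.04221515  0.0428529 ]
 ring dockframe [-0.06709583  0.04832846] n 62 world [0.56634648 0.07058522] z [0.12977912 0.13279924]rodm.py:7: RuntimeWarning: Mean of empty slice.
  A=np.c_[p[:,2]-p[:,2].mean(),np.ones(len(p))]; c=np.linalg.lstsq(A,p[:,:2],rcond=None)[0]; e=np.linalg.norm(p[:,:2]-A@c,axis=1); p=p[e<max(2.5*e.std()+e.mean(),.002)]
  ret = ret.dtype.type(ret / rcount)
  ret = _var(a, axis=axis, dtype=dtype, out=out, ddof=ddof,
  arrmean = um.true_divide(arrmean, div, out=arrmean,
  ret = ret.dtype.type(ret / rcount)
Traceback (most recent call last):
  File "rodm.py", line 10, in rod
    zb=p[:,2].min(); ax=lambda z:c[1]+c[0]*(z-p[:,2].mean())+off
ValueError: zero-size array to reduction operation minimum which has no identity
```

View pics/b1.png

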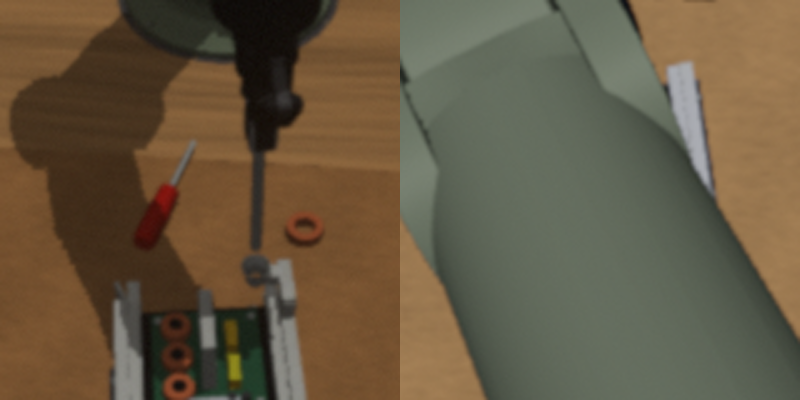

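```bash
python3 -c "
from h import *
from scipy.optimize import least_squares
d=dict(np.load('pics/scene_b1.npz')); W=cloud(d)
for z0,z1 in ((.128,.137),(.130,.137),(.131,.137)):
  m=(np.hypot(W[...,0]-.5645,W[...,1]-.0703)<.0165)&(W[...,2]>z0)&(W[...,2]<z1); p=W[m]; 
  f=least_squares(lambda c:np.hypot(p[:,0]-c[0],p[:,1]-c[1])-.013,[.564,.07],loss='soft_l1',f_scale=.001); print(z0,len(p),f.x)
u0,v0,w,h,s=285,170,40,60,10
ims=[]
for c in ((.563,.0703),(.566,.0703)):
  o=cv2.resize(d['image'][v0:v0+h,u0:u0+w,::-1],None,fx=s,fy=s,interpolation=cv2.INTER_CUBIC)
  t=np.linspace(0,2*np.pi,40)
  for r_,z,col in ((.014,.132,(255,0,255)),(.012,.132,(0,255,255)),(.009,.112,(0,255,0)),(.014,.055,(255,255,0))):
    q=(proj(d,np.c_[c[0]+r_*np.cos(t),c[1]+r_*np.sin(t),0*t+z])-[u0,v0]+.5)*s
    cv2.polylines(o,[q.astype(int)],True,col,1)
  R=.005
  for z in (.157,):
    q=(proj(d,np.c_[.5625+R*np.cos(t),.0686+R*np.sin(t),0*t+z])-[u0,v0]+.5)*s; cv2.polylines(o,[q.astype(int)],True,(0,0,255),1)
  ims.append(o)
cv2.imwrite('pics/ov.png',np.hstack(ims))
"
```

```text
0.128 46 [0.56636578 0.07033139]
0.13 27 [0.56584606 0.07052583]
0.131 21 [0.56602708 0.07070055]
```

View pics/ov.png

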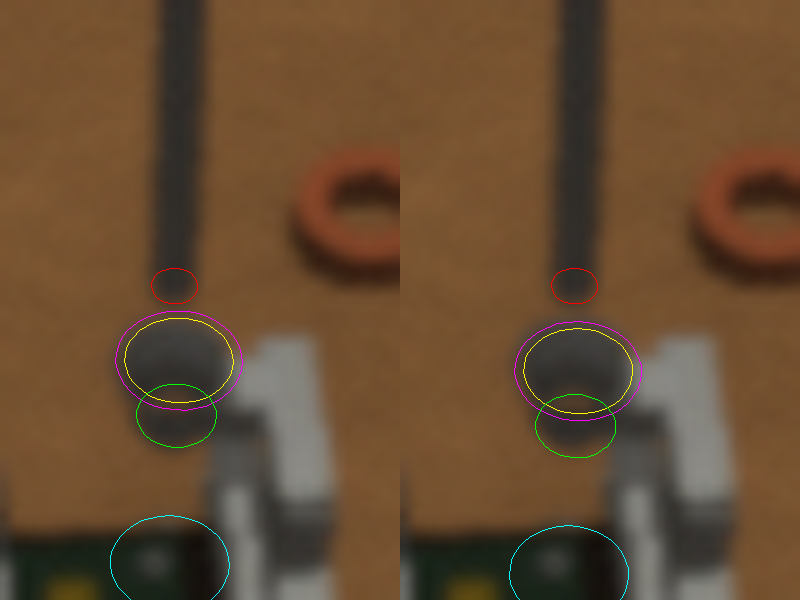

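```bash
python3 -c "
from h import *
d=dict(np.load('pics/scene_b1.npz'))
u0,v0,w,h,s=290,192,32,40,15
o=d['image'][v0:v0+h,u0:u0+w,::-1].astype(float); o=np.clip((o-20)*1.8,0,255).astype(np.uint8)
o=cv2.resize(o,None,fx=12,fy=15*.96,interpolation=cv2.INTER_LANCZOS4)
o2=o.copy()
t=np.linspace(0,2*np.pi,60)
for r_,z,col in ((.014,.132,(255,0,255)),(.012,.132,(0,255,255)),(.007,.124,(0,255,0))):
    q=(proj(d,np.c_[.5645+r_*np.cos(t),.0703+r_*np.sin(t),0*t+z])-[u0,v0]+.5)*[12,14.4]
    cv2.polylines(o2,[q.astype(int)],True,col,1)
cv2.imwrite('pics/ov2.png',np.hstack([o,o2])[:590]); print(o.shape)
"
```

```text
(576, 384, 3)
```

View pics/ov2.png

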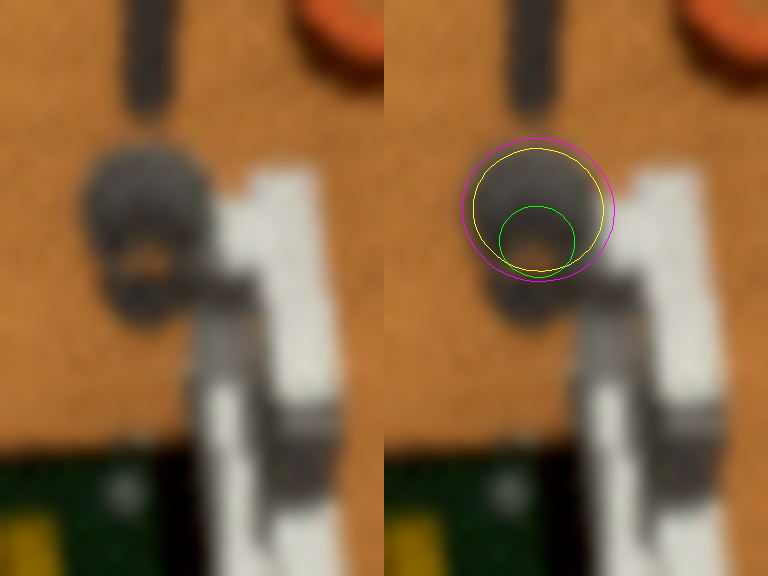

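>>> step_arm --targets '[[[0.025, 0.01, 0, 0, 0, 0, -1], [0, 0, -0.15, 0, 0, 0, -1], [0, 0, -0.2, 0, 0, 0, -1], [0, 0, -0.2, 0, 0, 0, -1], [0, 0, -0.15, 0, 0, 0, -1], [0, 0, 0, 0, 0, 0, -1]]]'

```text
t: 18.75
tcp_pos: [0.5639, 0.0704, 0.3136]
ee_rot: [1.88, 2.516, 0.0]
wrist_force: [-0.1, 0.5, -0.3]
opening: 0.0078
```

```bash
python3 -c "
from look import *
from rodm import rod
look('b2',(('scene',(250,140,100,100)),))
d=dict(np.load('pics/scene_b2.npz')); rod(d,readout.state()['tcp_pos'])
"
```

```text
18.75 [ 0.217  0.479 -0.621  1.719  0.316  1.044 -0.224] [0.5639 0.0704 0.3136] [1.88  2.516 0.   ] psi 106.46318744079359 F [-0.1  0.5 -0.3] M [ 0.05 -0.02  0.01] op 0.007801607732289736
n 279 tilt [ 0.0223 -0.0742] zmin/max 0.0992 0.2281 axis@bottom [0.5618 0.0767] axis@grasp [0.5654 0.0648] tcp [0.5641 0.0705 0.3142]
```

View pics/b2.png

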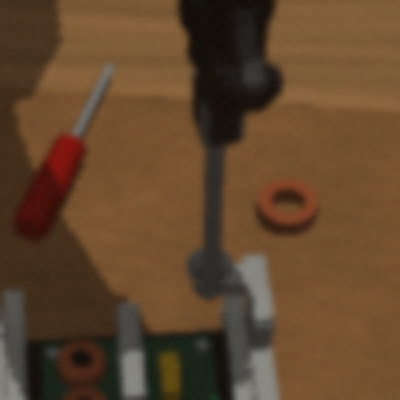

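>>> step_arm --targets '[[[0, 0, -0.2, 0, 0, 0, -1], [0, 0, -0.25, 0, 0, 0, -1], [0, 0, -0.25, 0, 0, 0, -1], [0, 0, -0.1, 0, 0, 0, -1], [0, 0, 0, 0, 0, 0, -1]]]'

```text
t: 19.42
tcp_pos: [0.564, 0.0704, 0.2659]
ee_rot: [1.88, 2.516, 0.001]
wrist_force: [-0.4, 0.1, -1.8]
opening: 0.0081
```

>>> step_arm --targets '[[[0, 0, -0.15, 0, 0, 0, -1], [0, 0, -0.15, 0, 0, 0, -1], [0, 0, -0.08, 0, 0, 0, -1], [0, 0, 0, 0, 0, 0, -1]]]'

```text
t: 19.92
tcp_pos: [0.564, 0.0704, 0.2432]
ee_rot: [1.88, 2.516, 0.001]
wrist_force: [-0.1, -0.1, 0.2]
opening: 0.0081
```

```bash
python3 -c "
from look import *
look('b3',(('scene',(250,150,100,100)),))
"
```

```text
19.925 [ 0.187  0.561 -0.586  1.79   0.383  0.906 -0.281] [0.564  0.0704 0.2432] [1.880e+00 2.516e+00 1.000e-03] psi 106.45928229769035 F [-0.1 -0.1  0.2] M [ 0.06  0.01 -0.03] op 0.008105833974500766
```

View pics/b3.png

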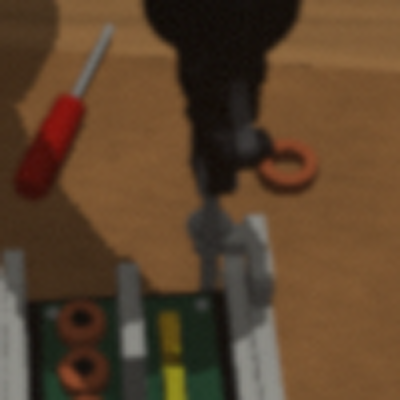

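>>> step_arm --targets '[[[0, 0, -0.12, 0, 0, 0, -1], [0, 0, -0.12, 0, 0, 0, -1], [0, 0, -0.08, 0, 0, 0, -1], [0, 0, 0, 0, 0, 0, -1], [0, 0, 0, 0, 0, 0, -1]]]'

```text
t: 20.6
tcp_pos: [0.5642, 0.0704, 0.2245]
ee_rot: [1.88, 2.515, 0.002]
wrist_force: [-0.6, -0.4, -1.3]
opening: 0.0085
```

```bash
python3 -c "
from look import *
look('b4',(('scene',(250,150,100,100)),('top',(210,150,100,100))))
from tray import D
for n in ('a9','b1'):
  d=dict(np.load(f'pics/scene_{n}.npz')); W=cloud(d)
  c={'a9':(.5,-.364),'b1':(.5626,.069)}[n]
  p=W[(np.hypot(W[...,0]-c[0],W[...,1]-c[1])<.014)&(W[...,2]>.14)&(W[...,2]<.3)]; print(n,np.sort(p[:,2])[:8].round(4))
d=dict(np.load('pics/scene_b4.npz')); W=cloud(d);q=D(W.reshape(-1,3)).reshape(W.shape[:2]+(2,))
m=(abs(q[...,0])<.06)&(abs(q[...,1])<.03)&(abs(W[...,2]-.156)<.008)
print('handle',m.sum(),cv2.minAreaRect((q[m]*1000).astype(np.float32)),np.median(W[m][:,2]))
"
```

```text
20.6 [ 0.178  0.585 -0.573  1.805  0.403  0.869 -0.297] [0.5642 0.0704 0.2245] [1.880e+00 2.515e+00 2.000e-03] psi 106.45383340096188 F [-0.6 -0.4 -1.3] M [0.01 0.03 0.03] op 0.008516720324036052
a9 [0.1587 0.1593 0.1604 0.1625 0.1626 0.163  0.163  0.1638]
b1 [0.1552 0.1561 0.1562 0.1567 0.1585 0.1591 0.1602 0.1615]
handle 150 ((2.429494857788086, -0.28051280975341797), (59.22704315185547, 11.854970932006836), 0.1142299622297287) 0.15568327011374267
```

View pics/b4.png

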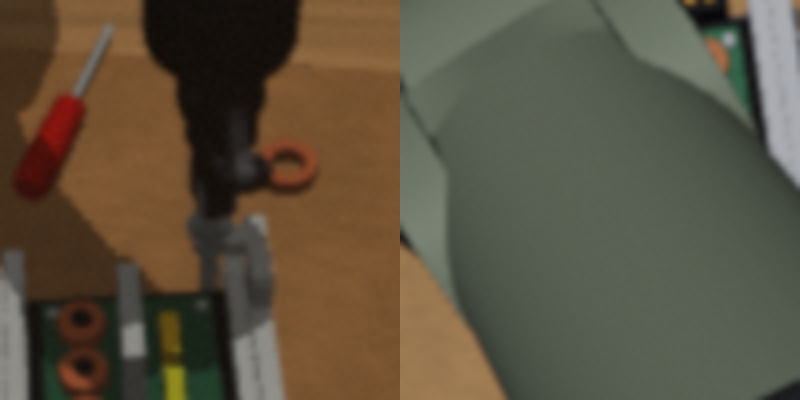

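```bash
python3 -c "
from h import *
d=dict(np.load('pics/top_a9.npz')); W=cloud(d); c=W[232:236,498:512]; print(c[...,2].round(3)); print(d['image'][233,498:512].tolist())
crop(d,485,215,40,36,15,'pics/rt.png')
m=(np.hypot(W[...,0]-.4998,W[...,1]+.364)<.012)&(W[...,2]>.29); p=W[m]; print(len(p),np.sort(p[:,2])[-25:].round(4))
"
```

```text
[[0.323 0.32  0.326   nan 0.331 0.331 0.333 0.334 0.336 0.362 0.417 0.419
  0.423 0.425]
 [0.318 0.321 0.323 0.329 0.332 0.333 0.337 0.334   nan 0.361 0.363 0.419
  0.421 0.423]
 [0.318 0.322 0.324 0.328 0.329 0.334 0.335 0.334 0.335 0.333 0.364 0.418
  0.42  0.421]
 [0.317 0.319 0.322 0.324 0.329 0.332 0.333 0.333 0.333 0.332   nan 0.417
  0.419 0.422]]
[[43, 44, 45], [43, 44, 45], [44, 44, 45], [44, 45, 46], [44, 45, 46], [57, 58, 58], [80, 81, 82], [95, 97, 97], [97, 99, 99], [79, 81, 81], [47, 48, 48], [16, 17, 17], [6, 8, 7], [8, 9, 10]]
108 [0.3323 0.3325 0.3326 0.3328 0.333  0.3332 0.3334 0.3334 0.3335 0.3336
 0.3338 0.334  0.3343 0.3344 0.3346 0.3347 0.3347 0.3358 0.3367 0.3519
 0.3566 0.3585 0.3608 0.3619 0.3633]
```

View pics/rt.png

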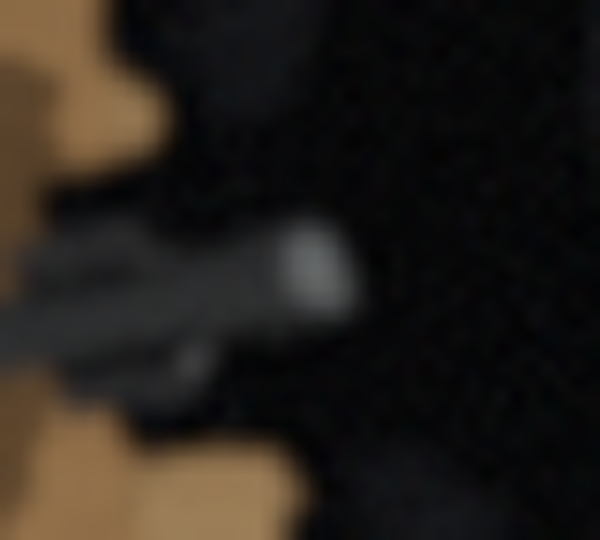

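>>> step_arm --targets '[[[0, 0, -0.02, 0, 0, 0, -1], [0, 0, 0, 0, 0, 0, -1], [0, 0, 0, 0, 0, 0, -1], [0, 0, 0, 0, 0, 0, -1], [0, 0, 0, 0, 0, 0, -1], [0, 0, 0, 0, 0, 0, -1]]]'

```text
t: 21.45
tcp_pos: [0.5641, 0.0704, 0.2232]
ee_rot: [1.88, 2.515, 0.002]
wrist_force: [-0.3, 0.1, -0.4]
opening: 0.0082
```

```bash
python3 -c "
from look import *
from scipy.spatial.transform import Rotation as R
look('b5',(('scene',(200,120,160,160)),))
print(R.from_rotvec(readout.state()['ee_rot']).as_matrix()[:,2])
d=dict(np.load('pics/scene_b5.npz'))
u0,v0,w,h=285,190,34,50
o=d['image'][v0:v0+h,u0:u0+w,::-1].astype(float); o=np.clip((o-10)*2.2,0,255).astype(np.uint8)
o=cv2.resize(o,None,fx=12,fy=12,interpolation=cv2.INTER_LANCZOS4); o2=o.copy()
t=np.linspace(0,2*np.pi,40)
for r_,z,col in ((.009,.035,(0,255,0)),(.005,.020,(0,0,255)),(.014,.055,(255,255,0)),(.014,.132,(255,0,255))):
    q=(proj(d,np.c_[.5642+r_*np.cos(t),.0702+r_*np.sin(t),0*t+z])-[u0,v0]+.5)*12; cv2.polylines(o2,[q.astype(int)],True,col,1)
cv2.imwrite('pics/b5z.png',np.hstack([o[:590],o2[:590]])[:, :800])
"
```

```text
21.45 [ 0.177  0.586 -0.573  1.806  0.405  0.867 -0.298] [0.5641 0.0704 0.2232] [1.880e+00 2.515e+00 2.000e-03] psi 106.44962632471606 F [-0.3  0.1 -0.4] M [0.02 0.02 0.  ] op 0.008247119821263523
[ 1.65393877e-03  1.08937358e-04 -9.99998626e-01]
```

View pics/b5.png

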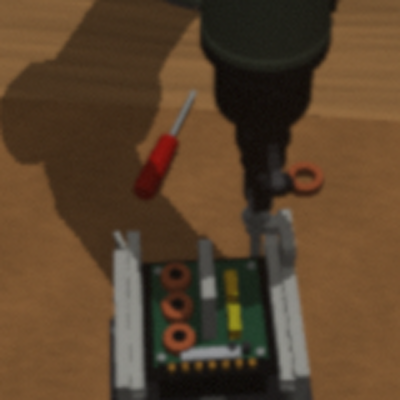

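View pics/b5z.png

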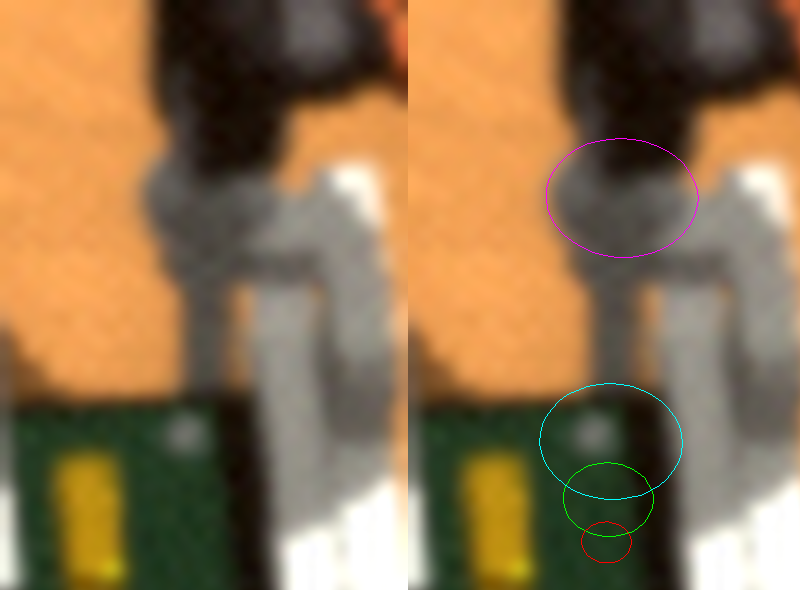

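```bash
python3 -c "
from rig import ticket, readout
s=readout.state(); print(s['t'],s['tcp_pos'],s['wrist_force'],s['opening']); print(ticket.sign_off())"
```

```text
21.5 [0.56411355 0.07038424 0.22320942] [-0.28504866 -0.01828728 -1.13866053] 0.007908372541444773
the job is handed in; nothing more can be done
None
```

The tray is in the dock against the rear stop and released. The long rod hangs through both bushings, still held by the gripper. I handed the job in at 21.5 s.

- **Tray:** It met the rear stop at about 23 N, and I eased off before letting go. Both cameras then put the handle 70.0 and 70.4 mm from the upper bushing, where 70 is home. The scene camera gave its yaw to the dock as about 0° and its underside as about 80 mm above the bench.
- **Rod:** The wrist force stayed below about 2 N all the way down. At the end it was about 1 N or less, and the tool was within 0.1° of vertical. I put the lower end at 20 mm above the bench, which is 15 mm below the lower bushing. That comes from the tool height and the grip offset (203 mm). The top camera's view of the rod's upper end agreed with that offset; rougher scene-camera readings gave 199–201 mm.

**Not confirmed by sight:** In the last pictures the arm hid the bushings from the top camera, and the tray hid the lower bushing from the scene camera. The passage through the lower bushing and the 15 mm rest on the force and position readings. The two cameras also disagreed by 2–3 mm in x on where the dock and the upper bushing lie. The rod still went in without contact forces.

The other objects were not touched as far as the pictures show.

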